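# Show the grating disc to the phone camera

## Robot

A 6-joint arm with a two-finger parallel gripper is mounted at the origin on the work surface. World frame = base frame: x ahead of the robot, y to its left, z up, the work surface at z = 0. Lengths are in m, angles in rad, forces in N, time in s.
With the tool pointing down it reaches from about 0.425 to 0.95 m from the base axis. Payload 3.5 kg.
Tool frame: the origin (TCP) lies midway between the tips of the shut fingers; the grasp point (between the pads) lies ctrl.grasp_offset behind it (ctrl.grasp_offset is the distance from the TCP to the grasp point, in m); x points along the fingers, y is the direction in which the jaws open and shut, and the axes are right-handed (so a half turn about x gives the same grasp; the last joint's range is limited). The gripper opens to 85 mm and grips with 20 to 120 N. Pads are 22 mm wide; open, the fingers measure 114 mm over their backs; the gripper's body (76 mm by 85 mm) begins 54 mm behind the grasp point. The pads swing forward as they close: fully open they stand 13 mm farther back than shut.
Start: joints at [1.183, 0.286, 1.577, -0, 1.279, -0.15], TCP at [0.159, 0.656, 0.203] pointing down, gripper open.
Joint ranges: [-2.77, 2.77], [-0.9, 2.22], [0.21, 2.48], [-1.53, 4.67], [0.24, 2.81], [-2.84, 2.84]. Speed limits (rad/s): [2.79, 2.79, 3.14, 3.14, 3.14, 3.14].

## Interface

Orientations are given as a unit quaternion [x, y, z, w].
In Python, from plant import readout, read_camera, sign_off, ctrl gives the robot as it stands.
- The arm moves only by the tool drive_tool, never from a script. Its argument "steps" is a list of rows, each a list of 5 numbers: the shift along the tool's x, y, z in cm, then the turn about the tool's x in degrees, then the opening, from 0 (shut) to 1 (fully open). A call has 1 to 10 rows; each row shifts and turns the commanded pose from where the row before left it, along the tool's axes as they then stand; what a row does not reach is not made up. A row lasts 1/10 s, in which the tool goes at most 50 mm and 8.59 degrees, less where a joint would pass 70% of its speed; a pose out of reach is approached as far as the arm can. A call is refused whole if a number of a shift passes 5 or a number of a turn 8.59, either way. A call with a gripper value outside its range is refused whole. The fingers move at their own pace and stop on an object; "force" is the grip in N (left out, the last holds). Time passes only in rows, so rows that do not move let the fingers close. It gives the time, the measured TCP pose, the force and the opening at its end, in the units of the state.
- readout.get_state(): the state, without advancing time (a new reading comes with each control period).
- read_camera(name): name is "scene" or "top"; returns a dict with "frame" (400x640x3 uint8, red, green, blue), "vertical_fov" (degrees; the focal length in pixels is half the picture's height over the tangent of half this angle, whatever the lens; pixels are square), "cx", "cy" (the principal point, pixels), "k1" (the pictures are not rectified: a ray, as slopes to the right and down, at radius r is drawn at 1 + k1 r^2 times it, then the intrinsics apply), "eye" and "orientation" of the camera in the world. Camera axes: x right, y up, looking along -z (the intrinsics and any distortion apply to the point x, -y, -z); pixel columns grow to the right and rows downward; lengths in m; the calibration is good to about 2 mm. A picture is of the moment at which its call begins. There is no depth.
- sign_off(): hands the job in, once; it reports no verdict.
The state is a dict: "time": time; "qpos": joint angles; "dq": joint speeds; "joint_efforts": joint torques, N m; "eef_pos": TCP position; "tcp_rot": TCP orientation; "contact_force": force on the tool from outside, world axes, zero at the start; "wrist_torque": the same for the moment, N m; "opening": opening from 0.0 (shut) to 1.0 (fully open).
Only numpy, scipy, OpenCV 4.12 (cv2) and the standard library are available. Lean on these libraries where they do the work, as an engineer would, in place of code of your own. Each camera call takes 0.05 s, during which the arm holds its last target. There are 200 camera calls.

## Task

We need a photo of the food processor's grating disc: first put the measuring scoop that lies on the photo mat into the open drawer and slide the drawer fully shut. Then draw the grating disc (the smaller of the two in the rack) out of its slot and finish while holding it in the air over the middle of the mat, still and upright, its centre level with the phone's lens and 15 cm in front of it, toothed face squarely to the lens. Leave the bigger disc, bowl and whisk where they are.

Things in the scene. Friction and masses are not known exactly. Their poses are not given: they have to be found in the camera images.
- scoop: Small silicone measuring scoop, loose, about 30 g, upright on the photo mat at any yaw: round open cup 48 mm in diameter, 30 mm high (grip it across its outside, square to the handle); flat handle 13 mm wide, 8 mm thick, 22 to 30 mm up, reaching 84 mm from the cup's axis. Origin: centre of the cup's underside; x along the handle away from the cup, z up.
- unit_drawer0 (a joint): Opening in m of the drawer of the low white drawer unit on the counter (fixed, 300 deep x 240 wide x 110 mm high, with a black processor lid 170 mm wide and 60 mm high lying on its top): 0 fully shut, 0.17 to 0.19 at the start. It slides easily (about 1 N), stays where it is left, and shuts when its front or handle is pushed towards the unit.
- unit_drawer0_handle (a point): Middle of the drawer's handle, a level steel bar 120 mm long, 11 mm thick, 35 mm out from the drawer's front, 72 mm above the counter; moves with the drawer. x into the unit (the way the drawer shuts), y along the bar, z up.
- drawer_floor (a point): Point on the drawer's inner floor, midway between its sides, 27 mm behind the inner front; 22 mm above the counter; moves with the drawer; x the way it shuts, z up. Inside, the drawer spans x = -27 to +228, y = -99 to +99 mm from here; walls 66 mm high, front 77. The unit's top board (its top 88 mm above this point) covers all beyond x = opening - 0.033 m.
- grater: Grating disc, loose, 0.12 kg: flat steel disc 120 mm in diameter, 10 mm thick, on edge in either slot of the rack, its centre 69 mm up. Origin: its centre; x along its axis out of the toothed face (small bumps within 34 mm of the centre); white hub 28 mm wide, 8 mm high on the back. Grip the rim from above across the thickness; lift straight up 45 mm to clear the slot. Roll does not matter.
- slicer: Slicing disc, bystander, to be left in place: like the grating disc but 156 mm in diameter, with one long blade on its face. It stands in the rack's other slot, parallel to the grating disc and 90 mm from it; top edge 168 mm up. Origin: its centre, x along its axis.
- rack: White plastic disc rack fixed on the counter, 160 (x) x 130 (y) mm. Origin: centre of its underside. Two slots 13 mm wide, along y, at x = -45 and +45 mm; slot walls reach 45 mm above the counter. The discs' toothed or bladed faces look to the rack's +x.
- phone_stand: Phone stand and photo mat, one fixed piece. Origin: centre of the grey mat (170 in x, 190 in y, 3 mm thick) at counter level; x towards the phone, z up. At x = 150 mm a black phone, 144 to 217 mm above the counter, from y = -125 to +25 mm, on a post with a round foot, looks back over the mat (-x).
- lens (a point): Centre of the phone's camera lens, on the side of the phone that looks back over the mat, 150 mm ahead of the mat's centre and 200 mm above the counter. The lens looks along -x of the phone stand.
- photo_spot (a point): Point in the air 200 mm straight above the counter over the mat's centre, 150 mm in front of the lens: where the centre of the grating disc is to be held. Its x axis points to the lens, z up; the disc's x axis is to point the same way.
- bowl: Glass bowl, bystander, 120 mm in diameter, 55 mm high, on the counter. Origin: centre of its underside.
- whisk: Steel whisk, bystander, 210 mm long, 53 mm high, lying on the counter. Origin: at counter level, 120 mm from the tip of the wires; x from handle to wires.
There are look-alikes about, which are no part of the job. What is shaped like the scoop but brown is not meant. Leave any orange look-alike of the rack alone.

How it is judged:
By the outcome, as a careful person would: the job done as asked, in the order asked, and still so for the second after the job is handed in, while the arm keeps its last pose, push and grip.
It also fails if it takes over 64 s, if anything falls off the work surface, if the arm or the gripper's body presses on something with over 40 N, if the wrist force passes 120 N, or if a joint passes its speed limit or range.

## Working session

There is one attempt and no reset: what is moved stays moved. The work goes in short steps, Python scripts to look and compute and a tool call to move; the robot and the scene stay as the last step left them, time stands still between calls to the robot, and variables do not carry over. Pictures are saved under pics/ and viewed, about 8 in all and at most 12, crops included, and the job is handed in when it is done.

Besides the shell and the picture viewer there is one more tool, called after "Request:" as a command line: name --pt "numbers of a row" for each row, then --argument value for the rest. drive_tool: Moves the arm, as the interface text tells. Its arguments: {"type":"object","properties":{"steps":{"type":"array","items":{"type":"array","items":{"type":"number"}}},"force":{"type":"number"}},"required":["steps"]}

```bash
ls; mkdir -p pics; cat > h.py <<'E'
import numpy as np, cv2, pickle
from scipy.spatial.transform import Rotation as R
def K(c):
    f=200/np.tan(np.radians(c["vertical_fov"])/2); return f
def ray(c,u,v):
    f=K(c); d=np.array([(u-c["cx"])/f,(v-c["cy"])/f]); s=d.copy()
    for _ in range(20): s=d/(1+c["k1"]*(s@s))
    w=R.from_quat(c["orientation"]).apply([s[0],-s[1],-1]); return np.array(c["eye"]),w
def at_z(c,u,v,z):
    e,w=ray(c,u,v); return e+w*(z-e[2])/w[2]
def proj(c,P):
    p=R.from_quat(c["orientation"]).inv().apply(np.atleast_2d(P)-c["eye"])
    s=np.c_[p[:,0],-p[:,1]]/-p[:,2:]; s=s*(1+c["k1"]*(s**2).sum(1,keepdims=True))
    return s*K(c)+[c["cx"],c["cy"]]
def snap(n,tag):
    from plant import read_camera
    c=read_camera(n); cv2.imwrite(f"pics/{tag}.png",c["frame"][...,::-1]); pickle.dump(c,open(f"pics/{tag}.pkl","wb")); return c
def load(tag): return pickle.load(open(f"pics/{tag}.pkl","rb"))
E
python3 - <<'E'
from h import *
from plant import ctrl,readout
for n in("scene","top"):
    c=snap(n,n+"0"); print(n,{k:v for k,v in c.items() if k!="frame"})
print(ctrl.grasp_offset,readout.get_state())
E
```

```text
pics
scene {'vertical_fov': 53.51133265824721, 'cx': 322.7181032120619, 'cy': 191.2961365060953, 'k1': -0.025919645890446503, 'eye': array([ 0.82570991, -0.49596885,  0.95222235]), 'orientation': array([0.2794253 , 0.08605352, 0.26833293, 0.91788547])}
top {'vertical_fov': 49.34144897556044, 'cx': 320.44493606584786, 'cy': 194.46938547247396, 'k1': -0.013475936630250982, 'eye': array([ 0.29992784, -0.0655404 ,  1.30982735]), 'orientation': array([ 0.07398369, -0.0562952 , -0.69732509,  0.71070034])}
0.0187 {'time': 0.1, 'qpos': array([ 1.18298387e+00,  2.87078667e-01,  1.57801500e+00, -1.04557177e-05,
        1.27861376e+00, -1.49991810e-01]), 'dq': array([ 0.00074843, -0.00072128, -0.00158969,  0.00180998,  0.00130011,
        0.00085591]), 'joint_efforts': array([ 7.75974549e-04, -4.07297266e+01, -2.93699205e+01, -1.35792493e-04,
        3.46834793e-03, -1.77923383e-06]), 'eef_pos': array([0.15874041, 0.65540133, 0.20199295]), 'tcp_rot': array([ 0.08316142,  0.70230851, -0.08460494,  0.70191805]), 'contact_force': array([-0.41570131, -1.42095191, -0.74558206]), 'wrist_torque': array([-0.00130007, -0.04994391,  0.01224874]), 'opening': 1.002663769554951}
```

View pics/scene0.png

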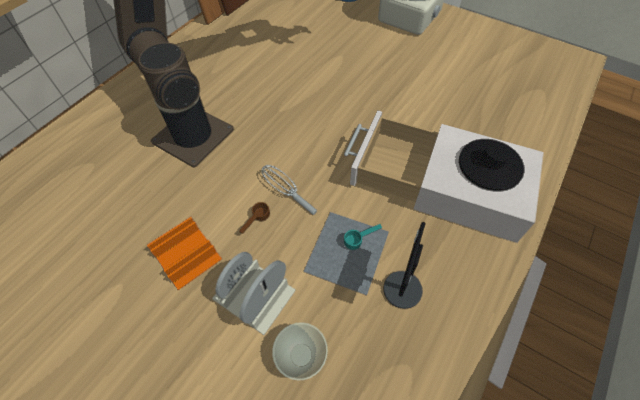

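View pics/top0.png

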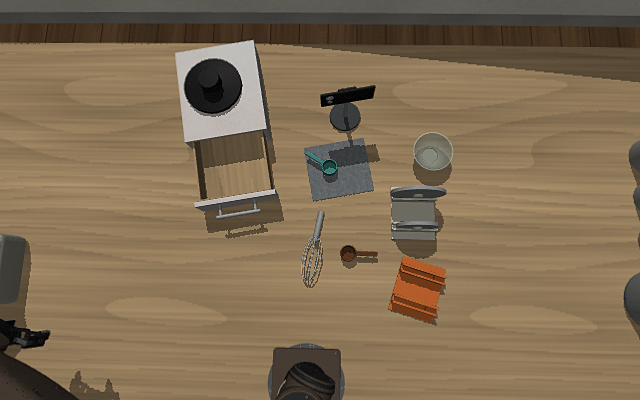

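The pictures show these candidates:
- **Scoop:** teal at top (330,167) / scene (353,240), on the mat. The brown look-alike is at top (348,254) / scene (260,211).
- **Rack:** white at top (414,213) / scene (255,290). The orange look-alike is at top (417,290).
- **Discs:** the smaller is at top (414,226) / scene (235,275). The bigger one, to be left, is at top (418,192) / scene (265,290).

I choose the teal scoop and the smaller disc in the white rack, and will check both in close crops.

```bash
python3 - <<'E'
from h import *
t=cv2.imread("pics/top0.png"); s=cv2.imread("pics/scene0.png")
a=cv2.resize(t[80:250,190:460],None,fx=2.96,fy=2.96,interpolation=cv2.INTER_CUBIC)
cv2.imwrite("pics/c_top.png",a); print(a.shape)
a=cv2.resize(s[205:335,200:400],None,fx=4,fy=4,interpolation=cv2.INTER_CUBIC)
cv2.imwrite("pics/c_scene.png",a)
E
```

```text
(503, 799, 3)
```

View pics/c_top.png

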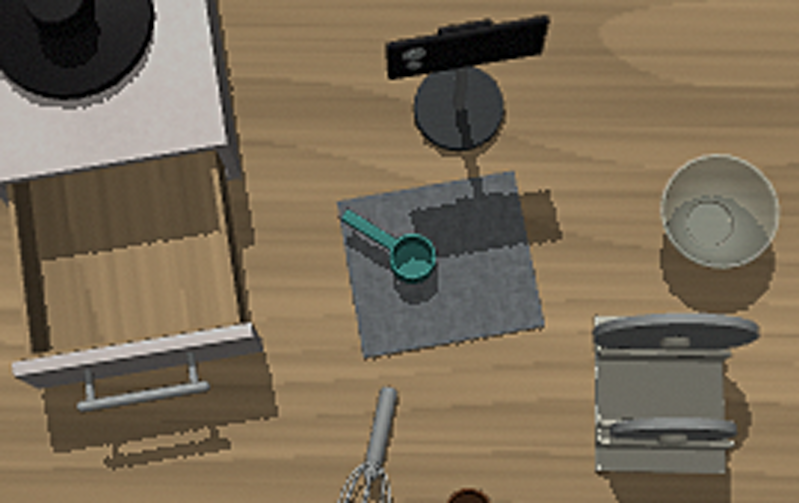

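View pics/c_scene.png

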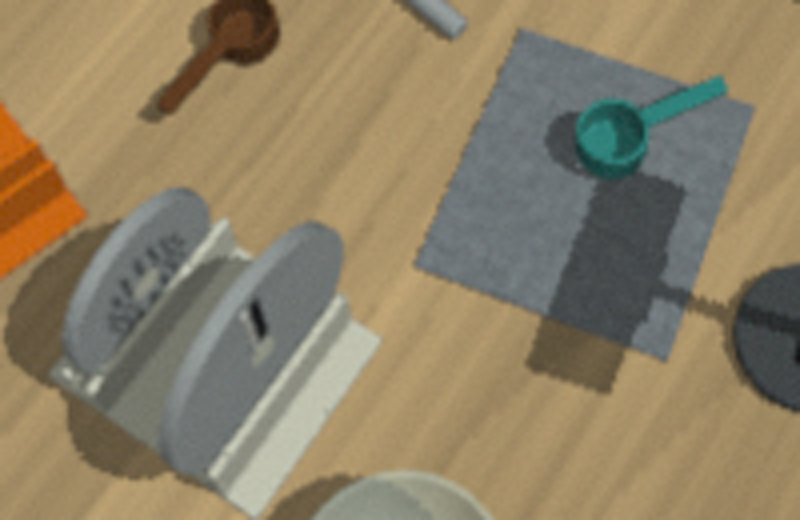

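Both crops confirm the choice. The teal scoop on the mat has its cup at crop (413,258). The smaller, toothed disc is the rack slot nearer the robot, and its face looks to +x.

```bash
cat > est.py <<'E'
from h import *
T=load("top0"); S=load("scene0")
ct=lambda u,v,z:at_z(T,190+u/2.96,80+v/2.96,z)
cs=lambda u,v,z:at_z(S,200+u/4,205+v/4,z)
E
python3 - <<'E'
from est import *
np.set_printoptions(precision=4,suppress=True)
print("mat top",*[ct(*p,.003) for p in[(338,201),(514,171),(545,327),(365,357)]])
print("mat scn",*[cs(*p,.003) for p in[(752,106),(666,361),(415,266),(519,30)]])
print("scoop cup",ct(413,257,.033),cs(611,130,.033),"hnd",ct(345,213,.033),cs(723,83,.033))
print("bar",ct(80,406,.072),ct(207,384,.072), S is None or at_z(S,349,155,.072),at_z(S,361,126,.072))
print("rack top",*[ct(*p,.0) for p in[(597,472),(726,474)]],ct(597,318,.045))
print("slots walls z=.045 scn",*[cs(*p,.045) for p in[(215,470),(345,298)]])
print("disc top",ct(672,422,.129),cs(180,190,.129))
# silhouette fits by colour: scoop
for c,n in((T,"T"),(S,"S")):
    h=cv2.cvtColor(c["frame"],cv2.COLOR_RGB2HSV); m=cv2.inRange(h,(80,90,40),(95,255,255))
    k,l,st,ce=cv2.connectedComponentsWithStats(m); i=1+np.argmax(st[1:,4]); print(n,st[i],ce[i])
E
```

```text
mat top [0.6904 0.0237 0.003 ] [ 0.726  -0.1613  0.003 ] [ 0.5587 -0.1936  0.003 ] [ 0.5242 -0.0088  0.003 ]
mat scn [0.6927 0.0228 0.003 ] [ 0.7303 -0.1628  0.003 ] [ 0.5655 -0.1944  0.003 ] [ 0.5282 -0.0109  0.003 ]
scoop cup [ 0.6233 -0.0565  0.033 ] [ 0.628  -0.0582  0.033 ] hnd [0.6688 0.0141 0.033 ] [0.6728 0.0114 0.033 ]
bar [0.4591 0.2648 0.072 ] [0.483  0.1416 0.072 ] [0.4945 0.1448 0.072 ] [0.4678 0.2609 0.072 ]
rack top [ 0.4107 -0.2462  0.    ] [ 0.4111 -0.376   0.    ] [ 0.5604 -0.2413  0.045 ]
slots walls z=.045 scn [ 0.5507 -0.3705  0.045 ] [ 0.553  -0.2473  0.045 ]
disc top [ 0.4469 -0.2974  0.129 ] [ 0.4615 -0.2685  0.129 ]
T [306 151  31  24 250] [324.212 163.668]
S [344 224  38  26 401] [357.1397 236.7756]
```

```bash
cat > go.py <<'E'
import sys; from h import *
from plant import readout
# go.py x y z [yaw of jaw axis deg]: remaining shift in tool axes (cm) AFTER the turn, and turn (deg)
a=list(map(float,sys.argv[1:])); s=readout.get_state(); r=R.from_quat(s["tcp_rot"]); y=r.apply([0,1,0]); cur=np.degrees(np.arctan2(y[1],y[0]))
turn=0
if len(a)>3:
    d=(a[3]-cur+90)%180-90; turn=-d   # tool x is down
    r=r*R.from_euler("x",turn,degrees=True)
d=r.inv().apply(np.array(a[:3])-s["eef_pos"])*100
print("t",round(s["time"],2),"pos",s["eef_pos"].round(4),"jaw",cur.round(1),"turn",round(turn,1),"then shift cm",d.round(2),"F",s["contact_force"].round(1),"open",round(s["opening"],3),"q",s["qpos"].round(2),"tilt",r.apply([1,0,0]).round(3))
E
python3 go.py 0.6255 -0.0573 0.15 -33
```

```text
t 0.1 pos [0.1587 0.6554 0.202 ] jaw 76.4 turn -70.6 then shift cm [  5.3  -77.96 -34.34] F [-0.4 -1.4 -0.7] open 1.003 q [ 1.18  0.29  1.58 -0.    1.28 -0.15] tilt [-0.001 -0.002 -1.   ]
```

Request:
drive_tool --pt "-3 0 0 8.41 1" --pt "-3 0 0 8.41 1" --pt "0 0 0 8.41 1" --pt "0 0 0 8.41 1" --pt "0 0 0 8.41 1" --pt "0 0 0 8.41 1" --pt "0 0 0 8.41 1" --pt "0 0 0 8.41 1" --pt "0 0 0 8.41 1" --pt "0 0 0 8.41 1"

```text
time: 1.1
eef_pos: [0.1588, 0.6557, 0.2624]
tcp_rot: [-0.533, -0.463, 0.534, -0.464]
contact_force: [0.2, 0.2, 0.3]
opening: 0.999
```

Request:
drive_tool --pt "0 0 0 8.41 1" --pt "0 0 0 8.41 1" --pt "0 0 0 8.41 1" --pt "0 3.9 1.7 0 1" --pt "0 3.9 1.7 0 1" --pt "0 3.9 1.7 0 1" --pt "0 3.9 1.7 0 1" --pt "0 3.9 1.7 0 1" --pt "0 3.9 1.7 0 1" --pt "0 3.9 1.7 0 1"

```text
time: 2.1
eef_pos: [0.3237, 0.4059, 0.2627]
tcp_rot: [-0.621, -0.338, 0.621, -0.338]
contact_force: [0.7, -0.3, 0.0]
opening: 1.001
```

Request:
drive_tool --pt "0 3.9 1.7 0 1" --pt "0 3.9 1.7 0 1" --pt "0 3.9 1.7 0 1" --pt "0 3.9 1.7 0 1" --pt "0 3.9 1.7 0 1" --pt "0 3.9 1.7 0 1" --pt "0 3.9 1.7 0 1" --pt "0 3.9 1.7 0 1" --pt "0 3.9 1.7 0 1" --pt "0 3.9 1.7 0 1"

```text
time: 3.1
eef_pos: [0.5585, 0.0512, 0.2627]
tcp_rot: [-0.621, -0.338, 0.622, -0.337]
contact_force: [0.3, 1.3, 0.9]
opening: 1.0
```

```bash
python3 go.py 0.6255 -0.0573 0.08 -33
```

```text
t 3.1 pos [0.5585 0.0512 0.2627] jaw -33.0 turn 0.0 then shift cm [18.26 11.55  5.45] F [0.3 1.3 0.9] open 1.0 q [-0.09 -0.01  1.79  0.    1.35  0.49] tilt [-0.001  0.    -1.   ]
```

Request:
drive_tool --pt "0 3.9 1.8 0 1" --pt "0 3.9 1.8 0 1" --pt "0 2.0 1 0 1" --pt "4 0 0 0 1" --pt "4 0 0 0 1" --pt "4 0 0 0 1" --pt "4 0 0 0 1" --pt "0 0 0 0 1" --pt "0 0 0 0 1"

```text
time: 4.0
eef_pos: [0.6148, -0.0386, 0.1031]
tcp_rot: [-0.621, -0.338, 0.622, -0.337]
contact_force: [0.3, 0.2, 1.6]
opening: 1.0
```

```bash
python3 go.py 0.6255 -0.0573 0.006 -33; python3 - <<'E'
from h import *
s=snap("scene","s1");t=snap("top","t1")
a=cv2.resize(s["frame"][180:300,290:430,::-1],None,fx=3.5,fy=3.5); b=cv2.resize(t["frame"][110:230,280:390,::-1],None,fx=3.5,fy=3.5)
cv2.imwrite("pics/c1.png",cv2.resize(np.hstack([a,b]),None,fx=.9,fy=.9)); print(a.shape,b.shape)
E
```

```text
t 4.0 pos [ 0.6148 -0.0386  0.1031] jaw -32.9 turn 0.1 then shift cm [9.7  1.93 0.99] F [0.3 0.2 1.6] open 1.0 q [-0.23  0.26  1.8   0.    1.08  0.35] tilt [-0.002  0.001 -1.   ]
(420, 490, 3) (420, 385, 3)
```

View pics/c1.png

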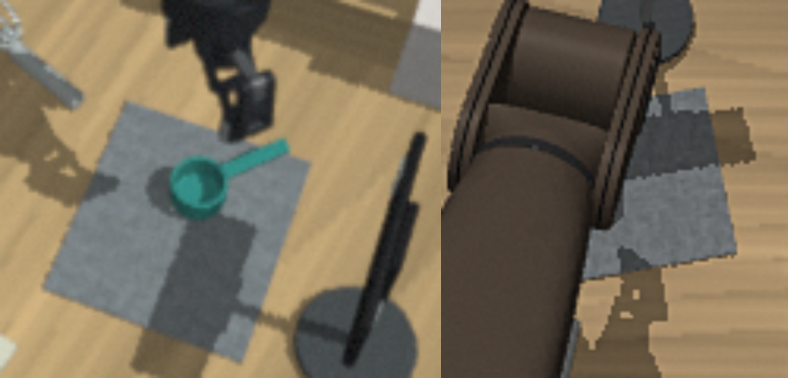

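The left part shows the cup at about (198,187), with the gripper behind and above it. The right part shows the wrist hiding the scoop from the top camera. The scoop has not moved. I move across and down.

Request:
drive_tool --pt "0 1.9 1.0 0 1" --pt "2 0 0 0 1" --pt "2 0 0 0 1" --pt "2 0 0 0 1" --pt "2 0 0 0 1" --pt "1 0 0 0 1" --pt "0.6 0 0 0 1" --pt "0 0 0 0 1"

```text
time: 4.9
eef_pos: [0.6264, -0.0579, 0.008]
tcp_rot: [0.622, 0.337, -0.621, 0.338]
contact_force: [0.0, -0.6, 0.2]
opening: 1.0
```

```bash
python3 go.py 0.6255 -0.0573 0.006 -33
```

```text
t 4.9 pos [ 0.6264 -0.0579  0.008 ] jaw -33.0 turn 0.0 then shift cm [ 0.2  -0.11  0.  ] F [ 0.  -0.6  0.2] open 1.0 q [-0.25  0.41  1.81  0.    0.92  0.32] tilt [ 0.001 -0.    -1.   ]
```

Request:
drive_tool --pt "0 0 0 0 0.4" --pt "0 0 0 0 0.4" --pt "0 0 0 0 0.4" --pt "0 0 0 0 0.4" --pt "0 0 0 0 0.4" --pt "0 0 0 0 0.4" --pt "0 0 0 0 0.4" --pt "0 0 0 0 0.4" --force 20

```text
time: 5.7
eef_pos: [0.6258, -0.0578, 0.0072]
tcp_rot: [-0.621, -0.338, 0.621, -0.338]
contact_force: [-0.6, 0.3, 0.5]
opening: 0.401
```

Request:
drive_tool --pt "-1 0 0 0 0.4" --pt "-2 0 0 0 0.4" --pt "-3 0 0 0 0.4" --pt "-4 0 0 0 0.4" --pt "-4 0 0 0 0.4" --pt "0 0 0 0 0.4" --pt "0 0 0 0 0.4"

```text
time: 6.4
eef_pos: [0.6268, -0.058, 0.1497]
tcp_rot: [0.622, 0.337, -0.62, 0.339]
contact_force: [-0.3, 0.5, -0.7]
opening: 0.402
```

```bash
python3 - <<'E'
from h import *
s=snap("scene","s2")
cv2.imwrite("pics/c2.png",cv2.resize(s["frame"][150:310,290:430,::-1],None,fx=3.7,fy=3.7))
E
```

```text
(no output)
```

View pics/c2.png

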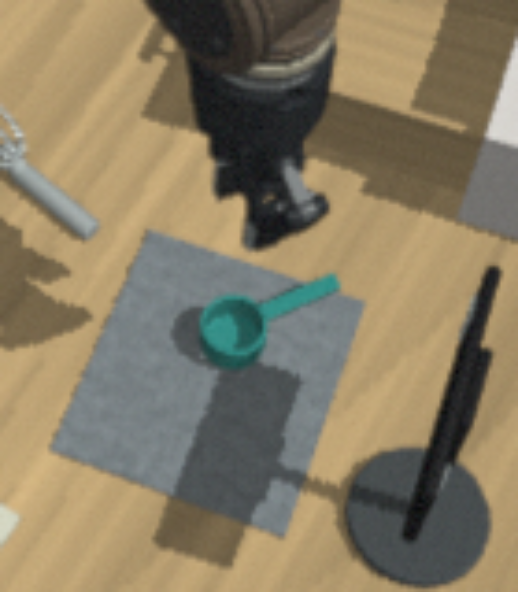

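The scoop is still on the mat at crop (234,330) and the grip took nothing. I check the TCP's projection against the image, and whether the scoop moved.

```bash
python3 - <<'E'
from h import *
from plant import readout
s=readout.get_state(); p=s["eef_pos"]
for tag in("s2",):
    c=load(tag); P=np.array([[.6268,-.058,.1497],[.6268,-.058,.1684],[.6255,-.0573,.033],[.6255,-.0573,.003]]); 
    uv=proj(c,P); print(uv.round(1),((uv-[290,150])*3.7).round(0))
for tag in("scene0","s1","s2"):
    c=load(tag); h=cv2.cvtColor(c["frame"],cv2.COLOR_RGB2HSV); m=cv2.inRange(h,(80,90,40),(95,255,255))
    k,l,st,ce=cv2.connectedComponentsWithStats(m); i=1+np.argmax(st[1:,4]); print(tag,st[i],ce[i].round(1))
print(s["opening"],p)
E
```

```text
[[355.1 214.2]
 [355.5 210.1]
 [352.1 236.8]
 [351.5 242. ]] [[241. 238.]
 [243. 222.]
 [230. 321.]
 [227. 340.]]
scene0 [344 224  38  26 401] [357.1 236.8]
s1 [344 224  38  26 400] [357.2 236.7]
s2 [344 224  38  26 399] [357.2 236.7]
0.3955667141836777 [ 0.62559267 -0.05770379  0.14753532]
```

```bash
python3 - <<'E'
from h import *
c=load("s2"); b=c["frame"][...,::-1].copy()
k=8; u0,v0=325,175
im=cv2.resize(b[v0:v0+75,u0:u0+95],None,fx=k,fy=k,interpolation=cv2.INTER_CUBIC)
p=np.array([.6258,-.0578,.1485]); y=np.array([np.cos(np.radians(-33)),np.sin(np.radians(-33)),0])
def dot(P,col):
    q=((proj(c,P)[0]-[u0,v0]+.5)*k).astype(int); cv2.circle(im,tuple(q),4,col,-1)
dot(p,(255,255,255))
for z in(0,.02,.04):
  for g in(.017,.03,.0425):
    for sg in(-1,1): dot(p+sg*g*y+[0,0,z],{.017:(0,0,255),.03:(0,255,0),.0425:(255,0,0)}[g])
cv2.imwrite("pics/c3.png",im)
E
```

```text
(no output)
```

View pics/c3.png

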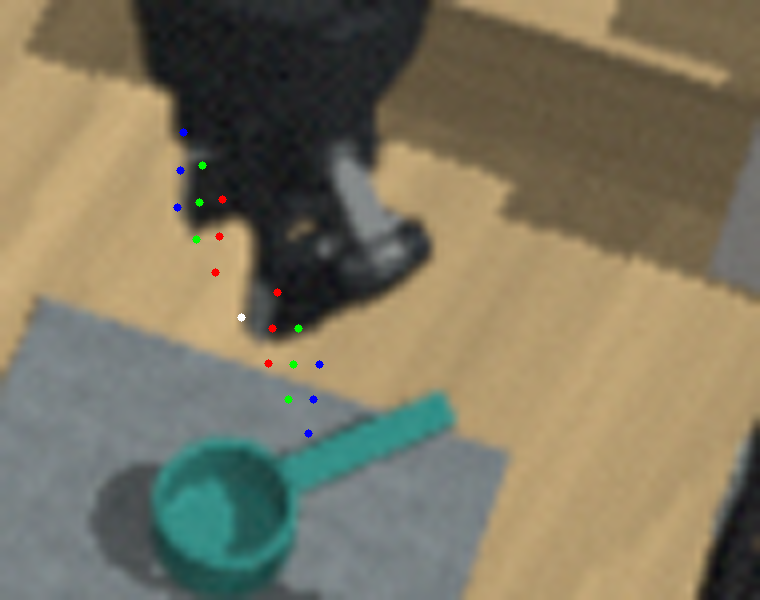

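The picture shows one finger straddling on each side, and the scoop has not moved. So an opening of 0.4 was probably just not narrow enough, because the opening is not linear in the gap. I try again, closing fully.

Request:
drive_tool --pt "0 0 0 0 1" --pt "0 0 0 0 1" --pt "0 0 0 0 1" --pt "3 0 0 0 1" --pt "4 0 0 0 1" --pt "3 0 0 0 1" --pt "2 0 0 0 1" --pt "2 0 0 0 1" --pt "0 0 0 0 1" --pt "0 0 0 0 1"

```text
time: 7.45
eef_pos: [0.6255, -0.0577, 0.0068]
tcp_rot: [-0.621, -0.338, 0.622, -0.337]
contact_force: [-1.1, 0.1, 0.8]
opening: 0.999
```

Request:
drive_tool --pt "0 0 0 0 0" --pt "0 0 0 0 0" --pt "0 0 0 0 0" --pt "0 0 0 0 0" --pt "0 0 0 0 0" --pt "0 0 0 0 0" --pt "0 0 0 0 0" --pt "0 0 0 0 0" --pt "0 0 0 0 0" --force 20

```text
time: 8.35
eef_pos: [0.6258, -0.0578, 0.0072]
tcp_rot: [-0.621, -0.338, 0.621, -0.338]
contact_force: [-0.6, -0.1, 0.5]
opening: 0.004
```

```bash
python3 - <<'E'
from h import *
c=snap("scene","s4"); b=c["frame"][...,::-1].copy()
k=7; u0,v0=310,165
p=np.array([.6258,-.0578,.0072]); print(proj(c,p),((proj(c,p)-[u0,v0]+.5)*k))
cv2.imwrite("pics/c4.png",cv2.resize(b[v0:v0+85,u0:u0+110],None,fx=k,fy=k,interpolation=cv2.INTER_CUBIC))
E
```

```text
[[351.55174436 241.49833757]] [[294.36221055 538.98836296]]
```

View pics/c4.png

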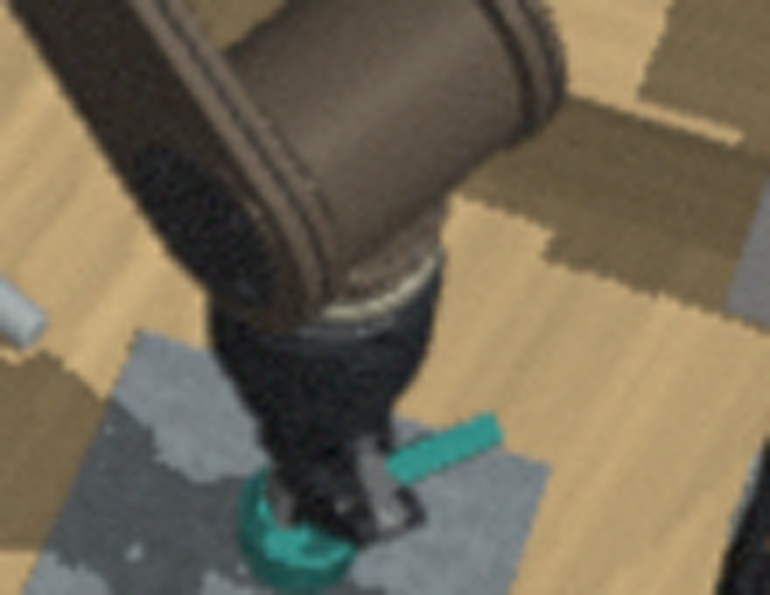

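```bash
python3 - <<'E'
from h import *
c=load("s1"); y=np.array([.839,-.545,0]); p=np.array([.6148,-.0386,.1031]); z=np.array([.545,.839,0])
for g in(.0425,.05,.057): print(g,[proj(c,p+g*y+s*.011*z+[0,0,.013])[0].round(1) for s in(-1,1)])
t=load("top0"); print(proj(t,[.1587,.6554,.202]),proj(t,[.1587+.05*.235,.6554+.05*.972,.215]),proj(t,[.1587-.05*.235,.6554-.05*.972,.215]))
A=cv2.resize(t["frame"][300:380,0:70,::-1],None,fx=5,fy=5); 
B=cv2.resize(c["frame"][165:245,330:410,::-1],None,fx=5,fy=5)
cv2.imwrite("pics/c5.png",np.hstack([A,B]))
E
```

```text
0.0425 [array([357.9, 228.8]), array([366.1, 225.4])]
0.05 [array([359.3, 231.3]), array([367.5, 227.9])]
0.057 [array([360.7, 233.7]), array([368.9, 230.3])]
[[ 41.52466908 326.50088456]] [[ 19.74757428 321.60063303]] [[ 56.63817036 332.61981481]]
```

View pics/c5.png

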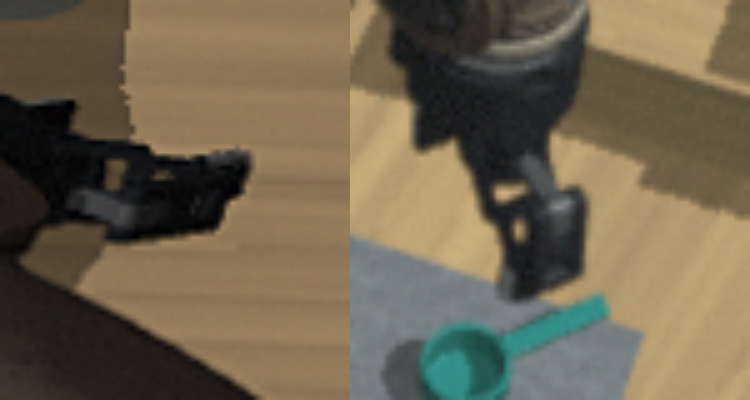

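```bash
python3 - <<'E'
from h import *
t=load("top0");s=load("scene0")
print(proj(t,[0,0,0.]),proj(s,[0,0,0.]))
# base plate corners seen in scene
for p in[(151,142),(196,163),(233,128),(190,112)]: print("scene plate",at_z(s,*p,.005).round(3))
for p in[(273,349),(340,349)]: print("top plate",at_z(t,*p,.005).round(3))
from plant import readout; x=readout.get_state(); print(x["qpos"].round(3),x["eef_pos"].round(4),x["joint_efforts"].round(1))
E
```

```text
[[305.83595815 382.51303183]] [[192.87545103 134.95858956]]
scene plate [-0.089 -0.096  0.005]
scene plate [ 0.092 -0.082  0.005]
scene plate [0.094 0.09  0.005]
scene plate [-0.076  0.069  0.005]
top plate [0.09  0.097 0.005]
top plate [ 0.094 -0.096  0.005]
[-0.253  0.41   1.81   0.     0.923  0.322] [ 0.6258 -0.0578  0.0072] [  0.  -39.9 -24.   -0.    0.   -0. ]
```

The fingers look about 20–30 mm away from where the state puts the TCP, though the cameras agree with the robot's base plate. I lift and measure the shut fingers from both cameras in the open, to find the true offset.

Request:
drive_tool --pt "-1 0 0 0 0" --pt "-2 0 0 0 0" --pt "-4 0 0 0 0" --pt "-4 0 0 0 0" --pt "-4 0 0 0 0" --pt "0 -3.5 -4 0 0" --pt "0 -3.5 -4 0 0" --pt "0 -3.5 -4 0 0" --pt "0 -0.7 -3 0 0" --pt "0 0 0 0 0"

```text
time: 9.4
eef_pos: [0.615, 0.1234, 0.1584]
tcp_rot: [0.621, 0.339, -0.62, 0.339]
contact_force: [0.2, -0.7, 0.0]
opening: -0.001
```

```bash
python3 go.py 0.45 -0.12 0.15; python3 - <<'E'
from h import *
from plant import readout
p=readout.get_state()["eef_pos"]; ims=[]
for n in("scene","top"):
    c=snap(n,n[0]+"5"); uv=proj(c,p)[0]; print(n,uv.round(1))
    u0,v0=(uv-[35,45]).astype(int); b=c["frame"][v0:v0+70,u0:u0+70,::-1]
    im=cv2.resize(b,None,fx=5.6,fy=5.6,interpolation=cv2.INTER_CUBIC); print(u0,v0)
    for z in(0,.05,.1):
        q=((proj(c,p+[0,0,z])[0]-[u0,v0]+.5)*5.6).astype(int); cv2.circle(im,tuple(q),3,(255,255,255),-1)
    ims.append(im)
cv2.imwrite("pics/c6.png",np.hstack(ims))
E
```

```text
t 9.4 pos [0.615  0.1234 0.1584] jaw -32.7 turn 0 then shift cm [ 0.79 -0.75 29.39] F [ 0.2 -0.7  0. ] open -0.001 q [0.04 0.22 1.74 0.   1.18 0.61] tilt [ 0.002  0.001 -1.   ]
scene [386.9 158.7]
351 113
top [263.8 157.5]
228 112
```

View pics/c6.png

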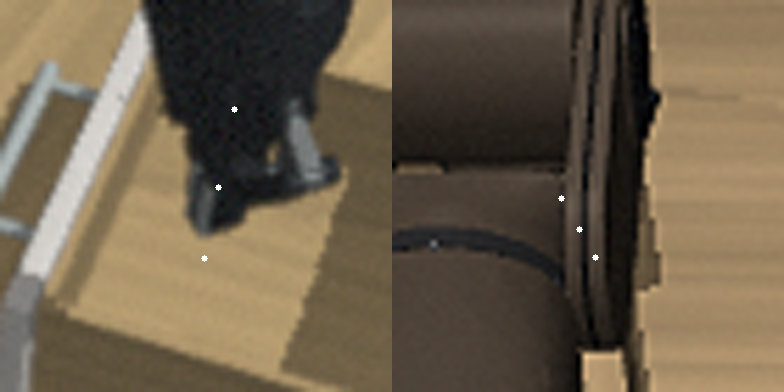

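Request:
drive_tool --pt "0 1.8 4.2 0 0" --pt "0 1.8 4.2 0 0" --pt "0 1.8 4.2 0 0" --pt "0 1.8 4.2 0 0" --pt "0 1.7 4.1 0 0" --pt "4 0 0 0 0" --pt "4 0 0 0 0" --pt "2 0 0 0 0" --pt "0 0 0 0 0"

```text
time: 10.4
eef_pos: [0.5721, -0.1048, 0.0533]
tcp_rot: [-0.62, -0.339, 0.624, -0.335]
contact_force: [-0.0, 0.7, -0.5]
opening: 0.0
```

Request:
drive_tool --pt "1 0 0 0 0" --pt "1 0 0 0 0" --pt "1 0 0 0 0" --pt "0.8 0 0 0 0" --pt "0.4 0 0 0 0" --pt "0.3 0 0 0 0" --pt "0 0 0 0 0" --pt "0 0 0 0 0"

```text
time: 11.2
eef_pos: [0.576, -0.1042, 0.0125]
tcp_rot: [0.621, 0.338, -0.621, 0.338]
contact_force: [0.3, 0.2, -0.1]
opening: 0.0
```

Request:
drive_tool --pt "0.3 0 0 0 0" --pt "0.3 0 0 0 0" --pt "0 0 0 0 0"

```text
time: 11.5
eef_pos: [0.5754, -0.104, 0.0057]
tcp_rot: [-0.621, -0.338, 0.622, -0.337]
contact_force: [-0.4, -0.3, -0.3]
opening: -0.001
```

Request:
drive_tool --pt "0.3 0 0 0 0" --pt "0 0 0 0 0"

```text
time: 11.7
eef_pos: [0.5754, -0.104, 0.0027]
tcp_rot: [-0.621, -0.338, 0.621, -0.337]
contact_force: [0.7, 0.7, -1.1]
opening: 0.003
```

Request:
drive_tool --pt "0.3 0 0 0 0" --pt "0 0 0 0 0"

```text
time: 11.9
eef_pos: [0.5754, -0.104, -0.0002]
tcp_rot: [-0.621, -0.338, 0.621, -0.337]
contact_force: [0.7, 0.4, -0.8]
opening: -0.002
```

No contact below the mat's height, so the state's z does read too low. I keep probing gently.

Request:
drive_tool --pt "0.4 0 0 0 0" --pt "0 0 0 0 0"

```text
time: 12.1
eef_pos: [0.5753, -0.104, -0.0044]
tcp_rot: [-0.621, -0.338, 0.622, -0.337]
contact_force: [-0.4, 0.2, -0.2]
opening: 0.004
```

Request:
drive_tool --pt "0.4 0 0 0 0" --pt "0 0 0 0 0"

```text
time: 12.3
eef_pos: [0.5753, -0.104, -0.0084]
tcp_rot: [-0.621, -0.338, 0.622, -0.337]
contact_force: [-0.4, -1.0, 0.7]
opening: 0.002
```

Request:
drive_tool --pt "0.4 0 0 0 0" --pt "0 0 0 0 0"

```text
time: 12.5
eef_pos: [0.5753, -0.104, -0.0124]
tcp_rot: [-0.621, -0.338, 0.622, -0.337]
contact_force: [-0.8, -0.5, 0.8]
opening: 0.002
```

Request:
drive_tool --pt "0.4 0 0 0 0" --pt "0 0 0 0 0"

```text
time: 12.7
eef_pos: [0.5753, -0.104, -0.0164]
tcp_rot: [-0.621, -0.338, 0.622, -0.337]
contact_force: [-0.8, 0.3, -0.1]
opening: -0.002
```

Request:
drive_tool --pt "0.4 0 0 0 0" --pt "0 0 0 0 0"

```text
time: 12.9
eef_pos: [0.5753, -0.104, -0.0204]
tcp_rot: [-0.621, -0.338, 0.622, -0.337]
contact_force: [-0.4, 0.3, 0.7]
opening: 0.0
```

Request:
drive_tool --pt "0.3 0 0 0 0" --pt "0 0 0 0 0"

```text
time: 13.1
eef_pos: [0.5754, -0.104, -0.0232]
tcp_rot: [-0.621, -0.338, 0.621, -0.337]
contact_force: [0.0, 0.1, -0.0]
opening: -0.001
```

Request:
drive_tool --pt "0.3 0 0 0 0" --pt "0 0 0 0 0"

```text
time: 13.3
eef_pos: [0.5763, -0.1043, -0.025]
tcp_rot: [0.621, 0.337, -0.621, 0.338]
contact_force: [-1.2, 0.4, 3.2]
opening: -0.001
```

```bash
python3 - <<'E'
from h import *
from plant import readout
print(readout.get_state())
c=snap("scene","s6"); b=c["frame"][...,::-1]; uv=proj(c,readout.get_state()["eef_pos"])[0]; print(uv)
u0,v0=(uv-[40,50]).astype(int); print(u0,v0); cv2.imwrite("pics/c7.png",cv2.resize(b[v0:v0+75,u0:u0+80],None,fx=7,fy=7,interpolation=cv2.INTER_CUBIC))
E
```

```text
{'time': 13.3, 'qpos': array([-3.52238549e-01,  3.82834253e-01,  1.92209389e+00, -9.53547424e-07,
        8.36076363e-01,  2.22908852e-01]), 'dq': array([ 2.61998698e-05, -9.15820385e-05,  1.26288640e-03, -3.93821782e-05,
       -4.92844240e-03, -4.82839692e-04]), 'joint_efforts': array([-1.13169488e-01, -3.50744390e+01, -2.13618851e+01,  3.69119371e-03,
       -2.89874794e-01,  6.37200219e-05]), 'eef_pos': array([ 0.57626847, -0.1043175 , -0.02500487]), 'tcp_rot': array([ 0.62141754,  0.33749802, -0.62114345,  0.33781081]), 'contact_force': array([-1.21760323,  0.37082186,  3.15434092]), 'wrist_torque': array([ 0.0648214 ,  0.19363563, -0.01745609]), 'opening': -0.0010926732811793976}
[326.33572311 251.13073509]
286 201
```

View pics/c7.png

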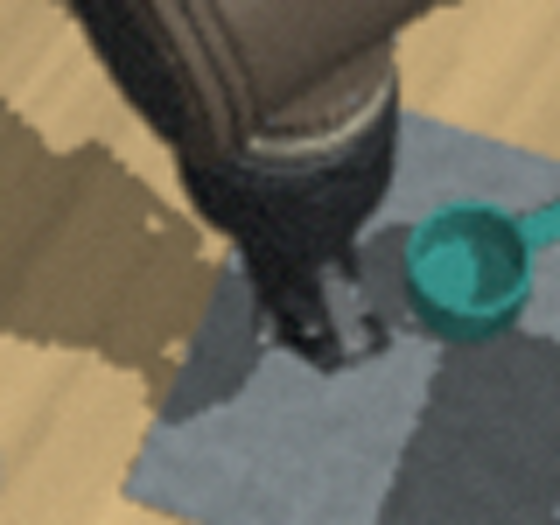

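The fingertips touch the mat at c7 (330,370), with the scoop untouched at (470,270). The state reads z about 27 mm too low, and xy is off too. I check what `ctrl` documents, and fit the bias.

```bash
python3 - <<'E'
from plant import ctrl
print([(k,getattr(ctrl,k)) for k in dir(ctrl) if not k.startswith("_")])
from h import *
c=load("s6"); print(at_z(c,334,247.2,.003), proj(c,[.5763,-.1043,.003]))
E
```

```text
[('Unreachable', <class 'plant.Unreachable'>), ('grasp_offset', 0.0187)]
[ 0.59436611 -0.09511559  0.003     ] [[326.34780082 246.52630957]]
```

Request:
drive_tool --pt "-1 0 0 0 0" --pt "-2 0 0 0 0" --pt "-3 0 0 0 0.5" --pt "-3 0 0 0 1" --pt "-2 0 0 0 1" --pt "0 0 0 0 1" --pt "0 0 0 0 1" --pt "0 0 0 0 1"

```text
time: 14.15
eef_pos: [0.5745, -0.1037, 0.0824]
tcp_rot: [-0.621, -0.338, 0.622, -0.337]
contact_force: [-0.5, -0.3, -0.6]
opening: 0.993
```

Request:
drive_tool --pt "0 0.4 -2.5 0 1" --pt "0 0.3 -2.4 0 1" --pt "0 0 0 0 1" --pt "3 0 0 0 1" --pt "3 0 0 0 1" --pt "0 0 0 0 1" --pt "0 0 0 0 1"

```text
time: 14.85
eef_pos: [0.6069, -0.0669, 0.0229]
tcp_rot: [-0.62, -0.338, 0.622, -0.337]
contact_force: [0.6, 0.2, -0.1]
opening: 1.003
```

```bash
python3 go.py 0.6075 -0.0663 -0.0215 -33; python3 - <<'E'
from h import *
for tag in("s6",None):
    c=load(tag) if tag else snap("scene","s7"); h=cv2.cvtColor(c["frame"],cv2.COLOR_RGB2HSV); m=cv2.inRange(h,(80,90,40),(95,255,255))
    k,l,st,ce=cv2.connectedComponentsWithStats(m); i=1+np.argmax(st[1:,4]); print(tag,st[i],ce[i].round(1),(m>0).sum())
E
```

```text
t 14.85 pos [ 0.6069 -0.0669  0.0229] jaw -33.0 turn 0.0 then shift cm [ 4.44  0.03 -0.09] F [ 0.6  0.2 -0.1] open 1.003 q [-0.28  0.35  1.85 -0.    0.94  0.3 ] tilt [-0.003  0.001 -1.   ]
s6 [344 224  38  26 400] [357.2 236.7] 400
None [364 224  18  11  89] [371.9 229.3] 171
```

Request:
drive_tool --pt "1 0 0 0 1" --pt "1 0 0 0 1" --pt "1 0 0 0 1" --pt "0.7 0 0 0 1" --pt "0.5 0 0 0 1" --pt "0 0 0 0 1"

```text
time: 15.5
eef_pos: [0.6075, -0.0666, -0.019]
tcp_rot: [-0.621, -0.338, 0.622, -0.337]
contact_force: [-0.4, -0.4, 0.1]
opening: 1.001
```

Request:
drive_tool --pt "0 0 0 0 0.35" --pt "0 0 0 0 0.35" --pt "0 0 0 0 0.35" --pt "0 0 0 0 0.35" --pt "0 0 0 0 0.35" --pt "0 0 0 0 0.35" --pt "0 0 0 0 0.35" --pt "0 0 0 0 0.35" --force 20

```text
time: 16.3
eef_pos: [0.6088, -0.0669, -0.017]
tcp_rot: [0.622, 0.337, -0.621, 0.338]
contact_force: [-1.3, 0.3, 5.8]
opening: 0.475
```

Request:
drive_tool --pt "-1 0 0 0 0.3" --pt "-2 0 0 0 0.3" --pt "-4 0 0 0 0.3" --pt "-4 0 0 0 0.3" --pt "-4 0 0 0 0.3" --pt "-2 0 0 0 0.3" --pt "0 0 0 0 0.3" --pt "0 0 0 0 0.3"

```text
time: 17.1
eef_pos: [0.6077, -0.0667, 0.1515]
tcp_rot: [-0.621, -0.338, 0.622, -0.337]
contact_force: [-0.1, -0.5, -1.0]
opening: 0.475
```

```bash
python3 go.py 0.57 0.22 0.15; python3 - <<'E'
from h import *
c=snap("scene","s8"); h=cv2.cvtColor(c["frame"],cv2.COLOR_RGB2HSV); m=cv2.inRange(h,(80,90,40),(95,255,255))
k,l,st,ce=cv2.connectedComponentsWithStats(m); i=1+np.argmax(st[1:,4]); print(st[1:],ce[i].round(1))
E
```

```text
t 17.1 pos [ 0.6077 -0.0667  0.1515] jaw -33.0 turn 0 then shift cm [  0.15 -18.76 -22.01] F [-0.1 -0.5 -1. ] open 0.475 q [-0.28  0.2   1.78 -0.    1.16  0.3 ] tilt [-0.001  0.    -1.   ]
[[362 187  29  14 152]
 [351 201   5   3   9]
 [347 204   1   3   3]] [375.8 193. ]
```

Request:
drive_tool --pt "0 -2.6 -3.2 0 0.3" --pt "0 -2.6 -3.2 0 0.3" --pt "0 -2.6 -3.2 0 0.3" --pt "0 -2.6 -3.2 0 0.3" --pt "0 -2.6 -3.2 0 0.3" --pt "0 -2.6 -3.2 0 0.3" --pt "0 -2.4 -3.2 0 0.3" --pt "0 0 0 0 0.3" --pt "0 0 0 0 0.3"

```text
time: 18.05
eef_pos: [0.5775, 0.2194, 0.1494]
tcp_rot: [-0.619, -0.339, 0.623, -0.338]
contact_force: [-0.6, -0.4, -0.4]
opening: 0.479
```

```bash
python3 go.py 0.579 0.2185 0.01; python3 - <<'E'
from h import *
for n in("scene","top"):
    c=snap(n,n[0]+"9"); h=cv2.cvtColor(c["frame"],cv2.COLOR_RGB2HSV); m=cv2.inRange(h,(80,90,40),(95,255,255))
    ys,xs=np.nonzero(m); print(n,len(xs))
    if len(xs):
        i=xs.argmax() if n=="scene" else ys.argmin(); print("handle end px",xs[i],ys[i],"world z.2",at_z(c,xs[i]+.5,ys[i]+.5,.20).round(4),"bbox",xs.min(),xs.max(),ys.min(),ys.max())
    print("expected end px",proj(c,[[.597+.084*.545,.2275+.084*.839,.2],[.597,.2275,.2]]).round(1))
E
```

```text
t 18.05 pos [0.5775 0.2194 0.1494] jaw -32.8 turn 0 then shift cm [13.94  0.22 -0.06] F [-0.6 -0.4 -0.4] open 0.479 q [ 0.2   0.21  1.77 -0.    1.17  0.77] tilt [-0.005 -0.001 -1.   ]
scene 134
handle end px 428 109 world z.2 [0.6419 0.2989 0.2   ] bbox 391 428 109 129
expected end px [[428.7 109.8]
 [401.3 119.4]]
top 0
expected end px [[196.9 142.5]
 [222.  159.4]]
```

Request:
drive_tool --pt "3 0 0 0 0.3" --pt "3 0 0 0 0.3" --pt "3 0 0 0 0.3" --pt "2 0 0 0 0.3" --pt "1 0 0 0 0.3" --pt "1 0 0 0 0.3" --pt "1 0 0 0 0.3" --pt "0 0 0 0 0.3"

```text
time: 18.95
eef_pos: [0.5786, 0.2186, 0.0113]
tcp_rot: [-0.621, -0.338, 0.622, -0.337]
contact_force: [-0.6, 0.4, -0.4]
opening: 0.472
```

Request:
drive_tool --pt "0.3 0 0 0 0.3" --pt "0.2 0 0 0 0.3" --pt "0 0 0 0 0.9" --pt "0 0 0 0 0.9" --pt "0 0 0 0 0.9" --pt "0 0 0 0 0.9" --pt "0 0 0 0 0.9"

```text
time: 19.65
eef_pos: [0.5796, 0.2192, 0.0077]
tcp_rot: [0.622, 0.337, -0.621, 0.338]
contact_force: [1.0, -0.2, 0.3]
opening: 0.9
```

Request:
drive_tool --pt "-2 0 0 0 0.9" --pt "-3 0 0 0 0.9" --pt "-4 0 0 0 0.5" --pt "-4 0 0 0 0" --pt "-1 0 0 0 0" --pt "0 0 0 0 0"

```text
time: 20.25
eef_pos: [0.5805, 0.2193, 0.1499]
tcp_rot: [0.623, 0.337, -0.62, 0.338]
contact_force: [0.8, -0.6, -0.7]
opening: 0.216
```

```bash
python3 go.py 0.43 0.19 0.05 11; python3 - <<'E'
from h import *
for n in("scene",):
    c=snap(n,n[0]+"10"); h=cv2.cvtColor(c["frame"],cv2.COLOR_RGB2HSV); m=cv2.inRange(h,(80,90,40),(95,255,255))
    ys,xs=np.nonzero(m); i=xs.argmax(); print(n,len(xs),xs.min(),xs.max(),ys.min(),ys.max(),at_z(c,xs[i],ys[i],.052).round(3))
E
```

```text
t 20.25 pos [0.5805 0.2193 0.1499] jaw -32.9 turn -43.9 then shift cm [ 9.920e+00 -1.539e+01  1.000e-02] F [ 0.8 -0.6 -0.7] open 0.216 q [ 0.2   0.21  1.77 -0.    1.16  0.77] tilt [ 0.005  0.001 -1.   ]
scene 289 384 418 145 163 [0.642 0.299 0.052]
```

The scoop is in the drawer as planned. Now I turn the tool and go in front of the handle.

Request:
drive_tool --pt "0 0 0 -7.4 0" --pt "0 0 0 -7.4 0" --pt "0 0 0 -7.3 0" --pt "0 0 0 -7.3 0" --pt "0 0 0 -7.3 0" --pt "0 0 0 -7.3 0" --pt "0 -4.4 0 0 0" --pt "0 -4.4 0 0 0" --pt "0 -4.4 0 0 0" --pt "0 -4.4 0 0 0"

```text
time: 21.3
eef_pos: [0.4028, 0.1845, 0.1438]
tcp_rot: [0.448, 0.547, -0.451, 0.544]
contact_force: [-0.2, 1.0, 0.1]
opening: -0.002
```

Request:
drive_tool --pt "0 0 0 0 0" --pt "0 0 0 0 0"

```text
time: 21.5
eef_pos: [0.4044, 0.185, 0.145]
tcp_rot: [0.449, 0.547, -0.45, 0.545]
contact_force: [0.4, 0.2, 0.4]
opening: -0.001
```

```bash
python3 go.py 0.406 0.182 0.0275 11.3;
```

```text
t 21.5 pos [0.4044 0.185  0.145 ] jaw 11.1 turn -0.2 then shift cm [11.75  0.13  0.32] F [0.4 0.2 0.4] open -0.001 q [ 0.2  -0.18  2.17 -0.    1.15  0.01] tilt [-0.003 -0.001 -1.   ]
```

Request:
drive_tool --pt "3 0 0 0 0" --pt "3 0 0 0 0" --pt "3 0 0 0 0" --pt "2 0 0 0 0" --pt "0.7 0 0 0 0" --pt "0 0 0 0 0"

```text
time: 22.1
eef_pos: [0.4063, 0.1852, 0.0289]
tcp_rot: [0.449, 0.546, -0.451, 0.545]
contact_force: [-0.1, -0.9, 0.6]
opening: 0.001
```

Request:
drive_tool --pt "0 1.5 0 0 0" --pt "0 1.5 0 0 0" --pt "0 1.5 0 0 0" --pt "0 1.5 0 0 0" --pt "0 1.5 0 0 0" --pt "0 1.5 0 0 0" --pt "0 1.5 0 0 0" --pt "0 1.5 0 0 0"

```text
time: 22.9
eef_pos: [0.5258, 0.2083, 0.0315]
tcp_rot: [0.45, 0.545, -0.449, 0.546]
contact_force: [-1.1, -0.9, 0.1]
opening: -0.001
```

```bash
python3 go.py 0.607 0.222 0.0275 11.3; python3 - <<'E'
from h import *
c=snap("top","t11"); cv2.imwrite("pics/t11.png",c["frame"][...,::-1])
E
```

```text
t 22.9 pos [0.5258 0.2083 0.0315] jaw 11.1 turn -0.2 then shift cm [0.41 8.23 0.25] F [-1.1 -0.9  0.1] open -0.001 q [ 0.2   0.25  1.96 -0.    0.93  0.01] tilt [ 0.001 -0.    -1.   ]
```

Request:
drive_tool --pt "0 1.5 0 0 0" --pt "0 1.5 0 0 0" --pt "0 1.5 0 0 0" --pt "0 1.5 0 0 0" --pt "0 0.5 0 0 0" --pt "0 0 0 0 0"

```text
time: 23.55
eef_pos: [0.5892, 0.221, 0.0312]
tcp_rot: [0.45, 0.545, -0.449, 0.546]
contact_force: [-0.7, 0.5, 0.1]
opening: -0.003
```

Request:
drive_tool --pt "0 0.5 0 0 0" --pt "0 0.5 0 0 0" --pt "0 0 0 0 0"

```text
time: 23.85
eef_pos: [0.5983, 0.2228, 0.0305]
tcp_rot: [0.45, 0.546, -0.449, 0.546]
contact_force: [-0.8, 0.7, 0.4]
opening: -0.001
```

Request:
drive_tool --pt "0 0.4 0 0 0" --pt "0 0.4 0 0 0" --pt "0 0 0 0 0"

```text
time: 24.15
eef_pos: [0.6064, 0.2243, 0.0303]
tcp_rot: [0.45, 0.546, -0.449, 0.546]
contact_force: [0.4, 0.0, -0.1]
opening: 0.004
```

Request:
drive_tool --pt "0 0.4 0 0 0" --pt "0 0.4 0 0 0" --pt "0 0 0 0 0"

```text
time: 24.45
eef_pos: [0.6143, 0.2258, 0.0303]
tcp_rot: [0.45, 0.546, -0.449, 0.546]
contact_force: [0.3, -0.4, 0.5]
opening: -0.0
```

Request:
drive_tool --pt "0 0.4 0 0 0" --pt "0 0.4 0 0 0" --pt "0 0 0 0 0"

```text
time: 24.75
eef_pos: [0.6222, 0.2274, 0.0304]
tcp_rot: [0.45, 0.545, -0.449, 0.546]
contact_force: [0.3, -0.5, 0.1]
opening: 0.002
```

```bash
python3 - <<'E'
from h import *
a=load("scene0")["frame"]; c=snap("scene","s12"); b=c["frame"]
for v in(135,150,165,180):
    print(v,"before",a[v,340:450:6].mean(1).astype(int)); print(v,"now   ",b[v,340:450:6].mean(1).astype(int), )
# expected px of bar centre if shut vs finger
print(proj(c,[[.474+.18*.981,.203+.18*.196,.072],[.474,.203,.072]]))
E
```

```text
135 before [129 140  72  79  81 200 100 130  78  74  74  77  75  72  73  73  70 197
 196]
135 now    [133 144 135 132 136 142 149 159  21  33  26  32  29  32  89 179  90 204
 208]
150 before [136 131  84  98 176 100 136 139 138 130 126 125  73  79  74  75 192 191
 192]
150 now    [ 88  86  86  96 150 155 135 148 142 155  31  33  31  32  94 111 199 199
 201]
165 before [ 86  87 173 157 102 142 139 135 138 140 135  91  89  84  81 192 192 188
 194]
165 now    [ 99  91  91  96  86  94  92  92  93 143  85 172  85  79 194 199 198 196
 201]
180 before [ 81  91 106  73  71  76  73  76  71  70 131  98  88  87 189 185 186 187
 191]
180 now    [134 154 137 147 146 152 156 108  97  86  89  87  86 208 200 195 197 197
 196]
[[412.99717329 156.29722942]
 [353.06716561 139.08485595]]
```

Request:
drive_tool --pt "0 0.4 0 0 0" --pt "0 0.3 0 0 0" --pt "0 0 0 0 0"

```text
time: 25.1
eef_pos: [0.6282, 0.2287, 0.0301]
tcp_rot: [0.449, 0.546, -0.45, 0.546]
contact_force: [-1.0, -0.1, 1.2]
opening: 0.002
```

Request:
drive_tool --pt "0 0.4 0 0 0" --pt "0 0 0 0 0"

```text
time: 25.3
eef_pos: [0.6282, 0.2286, 0.0301]
tcp_rot: [0.446, 0.548, -0.453, 0.543]
contact_force: [-11.2, -3.0, 8.6]
opening: 0.002
```

Request:
drive_tool --pt "0 0.4 0 0 0" --pt "0 0 0 0 0"

```text
time: 25.5
eef_pos: [0.628, 0.2286, 0.0301]
tcp_rot: [0.443, 0.551, -0.456, 0.541]
contact_force: [-22.8, -6.9, 15.9]
opening: 0.001
```

Request:
drive_tool --pt "0 -0.8 0 0 0" --pt "0 -1.5 0 0 0" --pt "0 -2 0 0 0" --pt "0 -2 0 0 0" --pt "-4 0 0 0 0" --pt "-4 0 0 0 0" --pt "-4 0 0 0 0" --pt "-4 0 0 0 0" --pt "0 0 0 0 1"

```text
time: 26.4
eef_pos: [0.579, 0.2191, 0.1991]
tcp_rot: [0.454, 0.542, -0.445, 0.549]
contact_force: [0.3, 0.5, -0.5]
opening: 0.156
```

```bash
cat >> est.py <<'E'
np.set_printoptions(precision=4,suppress=True)
E
python3 go.py 0.43 -0.31 0.2 0; python3 - <<'E'
from est import *
# rack/disc fit from the first images: project hypotheses, score disc 'grey rim' later; print rough candidates
for nm,f,p in(("Ttop",ct,(672,420)),("Stop",cs,(180,188))): print(nm,f(*p,.129))
# toothed-face outline points in scene crop (ellipse edge) and back-face in top crop
P=np.array([[180,188],[208,205],[66,340],[85,372],[95,262],[130,212],[206,240]],float)
print([cs(*p,.07).round(3) for p in P])
a=load("scene0")["frame"]; c=snap("scene","s13"); t=snap("top","t13"); b=c["frame"]
for v in(135,150,165): print(v,b[v,370:450:4].mean(1).astype(int))
g=cv2.cvtColor(t["frame"],cv2.COLOR_RGB2GRAY); g0=cv2.cvtColor(T["frame"],cv2.COLOR_RGB2GRAY)
for u in(220,240,255): print("top col",u,"before",g0[120:225:5,u],"now",g[120:225:5,u])
h=cv2.cvtColor(b,cv2.COLOR_RGB2HSV); print("teal",(cv2.inRange(h,(80,90,40),(95,255,255))>0).sum())
E
```

```text
t 26.4 pos [0.579  0.2191 0.1991] jaw 11.1 turn 11.1 then shift cm [ -0.5  -14.89  52.91] F [ 0.3  0.5 -0.5] open 0.156 q [0.2  0.16 1.74 0.   1.23 0.01] tilt [ 0.016  0.003 -1.   ]
Ttop [ 0.4487 -0.2974  0.129 ]
Stop [ 0.4607 -0.2675  0.129 ]
[array([ 0.435, -0.251,  0.07 ]), array([ 0.456, -0.251,  0.07 ]), array([ 0.44 , -0.362,  0.07 ]), array([ 0.461, -0.371,  0.07 ]), array([ 0.422, -0.316,  0.07 ]), array([ 0.419, -0.28 ,  0.07 ]), array([ 0.469, -0.269,  0.07 ])]
135 [140 132 146 156 140 152 149 141 133 155 148 140 141 136 132 145 186 194
 200 202]
150 [154 137 143 146 141 136 150 154 143  84  85 175  86  80  83 124 195 195
 196 196]
165 [143 145 136 146 151 102 103 139  84  84 139  86  81 148 122 195 193 192
 191 193]
top col 220 before [178 182 180 194  79  79  76  76  78 145 128 127 117 108 114 117 181  75
 155 145  76] now [  0   5   9   9  30  18  19  20  15  22  21  21  35   1 149 168  78   3
  19  22  24]
top col 240 before [183 185 185  83  81  79  78  79  79 131 131 134 134 136 136 202  56  82
  72  63  74] now [203 204 205 124  70  75  77  65  83  86  74  84 156 149 144 148 138 155
 140 148 140]
top col 255 before [185 183 127  79  76  80  77  79 139 128 128 127 128 128 129 184  71 151
 182  80  77] now [205 204 138 228  78  77  79  83  84  86  75  84 154 151 144 144 140 154
 145 147 141]
teal 0
```

The image shows no open interior and no teal, and the push met a firm stop at about 24 N, so the drawer is shut. Next is the grating disc.

Request:
drive_tool --pt "0 0 0 5.6 1" --pt "0 0 0 5.5 1" --pt "0 -1.2 4.4 0 1" --pt "0 -1.2 4.4 0 1" --pt "0 -1.2 4.4 0 1" --pt "0 -1.2 4.4 0 1" --pt "0 -1.2 4.4 0 1" --pt "0 -1.2 4.4 0 1" --pt "0 -1.2 4.4 0 1" --pt "0 -1.2 4.4 0 1"

```text
time: 27.5
eef_pos: [0.4762, -0.135, 0.1881]
tcp_rot: [0.5, 0.501, -0.501, 0.499]
contact_force: [-0.1, 0.3, -0.5]
opening: 0.999
```

Request:
drive_tool --pt "0 -1.3 4.4 0 1" --pt "0 -1.3 4.4 0 1" --pt "0 -1.3 4.4 0 1" --pt "0 -1.2 4.4 0 1" --pt "0 0 0 0 1" --pt "0 0 0 0 1"

```text
time: 28.1
eef_pos: [0.4257, -0.3097, 0.1881]
tcp_rot: [0.501, 0.5, -0.501, 0.498]
contact_force: [0.2, 0.3, 0.2]
opening: 0.999
```

```bash
python3 go.py 0.429 -0.32 0.0775 -0.5; python3 - <<'E'
from est import *
S13=load("s13"); p=[at_z(S13,414.5,150.5,.072),at_z(S13,410.5,165.5,.072)]; print("bar now",p); d=p[0]-p[1]
d/=np.linalg.norm(d); n=np.array([-d[1],d[0]])if 0 else np.array([.981,.196]); 
q=at_z(S,361,126,.072); q2=at_z(S,349,155,.072); m=(q+q2)/2; print("travel",(p[0][:2]-m[:2])@n)
s=snap("scene","s14"); t=snap("top","t14")
E
```

```text
t 28.1 pos [ 0.4257 -0.3097  0.1881] jaw -0.2 turn 0.3 then shift cm [11.06  0.37  1.06] F [0.2 0.3 0.2] open 0.999 q [-0.82 -0.03  1.95  0.    1.22 -0.82] tilt [-0.002  0.003 -1.   ]
bar now [array([0.645, 0.26 , 0.072]), array([0.659 , 0.2045, 0.072 ])]
travel 0.1718893506931527
```

Request:
drive_tool --pt "0 0.4 1.1 0 1" --pt "2.5 0 0 0 1" --pt "2.5 0 0 0 1" --pt "2 0 0 0 1" --pt "2 0 0 0 1" --pt "1 0 0 0 1" --pt "1 0 0 0 1" --pt "0 0 0 0 1"

```text
time: 29.0
eef_pos: [0.4305, -0.32, 0.0791]
tcp_rot: [0.5, 0.501, -0.5, 0.499]
contact_force: [0.3, -0.0, -0.9]
opening: 1.002
```

Request:
drive_tool --pt "0 0 0 0 0.45" --pt "0 0 0 0 0.45" --pt "0 0 0 0 0.45" --pt "0 0 0 0 0.45" --pt "0 0 0 0 0.45" --pt "0 0 0 0 0.45" --force 20

```text
time: 29.6
eef_pos: [0.4307, -0.3208, 0.0804]
tcp_rot: [-0.5, -0.5, 0.5, -0.5]
contact_force: [-0.1, 0.1, 0.4]
opening: 0.453
```

Request:
drive_tool --pt "0 0 0 0 0.3" --pt "0 0 0 0 0.3" --pt "0 0 0 0 0.3"

```text
time: 29.9
eef_pos: [0.4333, -0.3209, 0.0808]
tcp_rot: [0.502, 0.498, -0.499, 0.501]
contact_force: [6.7, 1.7, -1.2]
opening: 0.3
```

```bash
python3 go.py 0.429 -0.32 0.0775 -0.5; python3 - <<'E'
from h import *
snap("scene","s15"); t=snap("top","t15")
E
```

```text
t 29.9 pos [ 0.4333 -0.3209  0.0808] jaw -0.1 turn 0.4 then shift cm [ 0.33 -0.43 -0.08] F [ 6.7  1.7 -1.2] open 0.3 q [-0.83  0.12  2.01  0.    1.01 -0.83] tilt [ 0.007 -0.001 -1.   ]
```

The force shows the +x finger touching first. The position bias therefore turns with the tool: about (+10, −17) mm along tool y, z, plus 27.5 mm short along tool x. I re-centre and close.

Request:
drive_tool --pt "0 0 0 0 0.5" --pt "0 0 0 0 0.5" --pt "0 0.9 0.8 0 0.5" --pt "0 0 0 0 0.3" --pt "0 0 0 0 0.3" --pt "0 0 0 0 0.2" --pt "0 0 0 0 0.2" --pt "0 0 0 0 0.2"

```text
time: 30.8
eef_pos: [0.4395, -0.3287, 0.0802]
tcp_rot: [-0.5, -0.5, 0.5, -0.5]
contact_force: [-0.1, -0.4, 0.4]
opening: 0.199
```

Request:
drive_tool --pt "0 0 0 0 0.12" --pt "0 0 0 0 0.12" --pt "0 0 0 0 0.12"

```text
time: 31.1
eef_pos: [0.4408, -0.3287, 0.0804]
tcp_rot: [0.501, 0.499, -0.5, 0.501]
contact_force: [5.4, 0.7, -2.2]
opening: 0.12
```

Request:
drive_tool --pt "0 0.3 0 0 0.12" --pt "0 0 0 0 0.0" --pt "0 0 0 0 0.0" --pt "0 0 0 0 0.0" --pt "0 0 0 0 0.0" --pt "0 0 0 0 0.0" --force 45

```text
time: 31.7
eef_pos: [0.4431, -0.3289, 0.0805]
tcp_rot: [0.5, 0.499, -0.5, 0.5]
contact_force: [4.0, 0.8, 0.0]
opening: 0.103
```

Request:
drive_tool --pt "-0.5 0 0 0 0" --pt "-1 0 0 0 0" --pt "-1.5 0 0 0 0" --pt "-2 0 0 0 0" --pt "-2 0 0 0 0" --pt "-2 0 0 0 0" --pt "-2 0 0 0 0" --pt "-1.5 0 0 0 0" --pt "-0.7 0 0 0 0" --pt "0 0 0 0 0"

```text
time: 32.7
eef_pos: [0.4425, -0.3293, 0.2136]
tcp_rot: [-0.5, -0.499, 0.501, -0.5]
contact_force: [-0.1, 0.1, -0.7]
opening: 0.099
```

```bash
python3 go.py 0.62 -0.10 0.212 11.5
```

```text
t 32.7 pos [ 0.4425 -0.3293  0.2136] jaw -0.1 turn -11.6 then shift cm [  0.13  21.96 -18.93] F [-0.1  0.1 -0.7] open 0.099 q [-0.82  0.01  1.87 -0.    1.26 -0.82] tilt [ 0.    -0.002 -1.   ]
```

Request:
drive_tool --pt "0 0.3 -3 0 0" --pt "0 0.4 -4 0 0" --pt "0 0.4 -4 0 0" --pt "0 0.4 -4 0 0" --pt "0 0.4 -4 0 0" --pt "0 0.3 -3 0 0" --pt "0 0 0 -3.9 0" --pt "0 0 0 -3.9 0" --pt "0 0 0 -3.8 0" --pt "0 0 0 0 0"

```text
time: 33.7
eef_pos: [0.4639, -0.1084, 0.2108]
tcp_rot: [0.447, 0.549, -0.448, 0.547]
contact_force: [0.3, -0.0, -0.5]
opening: 0.103
```

```bash
python3 go.py 0.6267 -0.104 0.2115 11.3
```

```text
t 33.7 pos [ 0.4639 -0.1084  0.2108] jaw 11.6 turn 0.3 then shift cm [-0.12 16.05  2.76] F [ 0.3 -0.  -0.5] open 0.103 q [-0.44 -0.17  2.04 -0.    1.27 -0.64] tilt [-0.003  0.001 -1.   ]
```

Request:
drive_tool --pt "0 2.5 0.5 0 0" --pt "0 3 0.5 0 0" --pt "0 3 0.5 0 0" --pt "0 3 0.5 0 0" --pt "0 2.5 0.5 0 0" --pt "0 2 0.2 0 0" --pt "0 0 0 0 0" --pt "0 0 0 0 0" --pt "0 0 0 0 0"

```text
time: 34.6
eef_pos: [0.626, -0.1033, 0.2116]
tcp_rot: [0.447, 0.548, -0.448, 0.547]
contact_force: [-0.4, 0.7, -0.8]
opening: 0.107
```

```bash
python3 go.py 0.6267 -0.104 0.2115 11.3; python3 - <<'E'
from h import *
s=snap("scene","s16"); t=snap("top","t16"); b=s["frame"][...,::-1]
def model(C,yaw,tilt_ax=(0,0),rad=.06,off=.005,n=72):
    r=R.from_euler("z",yaw,degrees=True); a=np.linspace(0,2*np.pi,n); return r.apply(np.c_[np.full(n,off),rad*np.cos(a),rad*np.sin(a)])+C
k=5; u0,v0=300,150
im=cv2.resize(b[v0:v0+110,u0:u0+150],None,fx=k,fy=k,interpolation=cv2.INTER_CUBIC)
q=((proj(s,model([.627,-.0857,.2],11.2))-[u0,v0]+.5)*k).astype(int)
print(proj(s,[.627,-.0857,.2]))
for p in q[::3]: cv2.circle(im,tuple(p),2,(0,0,255),-1)
cv2.imwrite("pics/c16.png",im)
E
```

```text
t 34.6 pos [ 0.626  -0.1033  0.2116] jaw 11.5 turn 0.2 then shift cm [0.01 0.06 0.09] F [-0.4  0.7 -0.8] open 0.107 q [-0.32  0.19  1.67 -0.    1.28 -0.52] tilt [-0.002  0.    -1.   ]
[[350.19379058 211.73110673]]
```

View pics/c16.png

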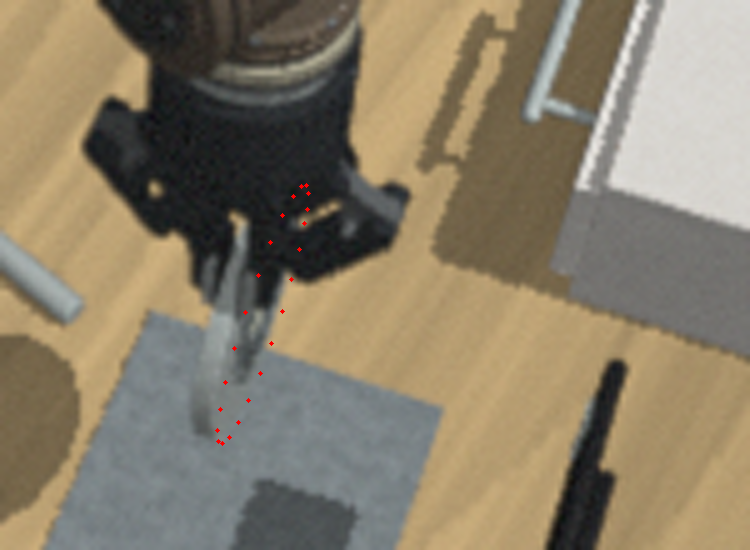

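The disc hangs over the mat, its rim running from c16 (240,225) to (205,435), within a few mm of the red target outline. I fit its pose to the image edges numerically.

```bash
cat > fit.py <<'E'
from est import *
from scipy.optimize import minimize
def rimpts(P,z,back):
    x,y,yaw,tilt=P; r=R.from_euler("zy",[yaw,tilt],degrees=True); a=np.radians(np.linspace(*( (100,350) ),120))
    return r.apply(np.c_[np.full(120,-.005 if back else .005),.06*np.sin(a),.06*np.cos(a)])+[x,y,z]
def fit(tag,z,P0,sel,prior=(.01,.01,4,3)):
    c=load(tag); g=cv2.GaussianBlur(cv2.cvtColor(c["frame"],cv2.COLOR_RGB2LAB).astype(float),(0,0),.9)
    m=np.sqrt(sum(cv2.Sobel(g[...,i],cv2.CV_64F,1,0)**2+cv2.Sobel(g[...,i],cv2.CV_64F,0,1)**2 for i in range(3))); m=np.minimum(m,np.percentile(m,97)).astype(np.float32)
    def cost(P):
        s=0
        for b in(0,1):
            uv=proj(c,rimpts(P,z,b))[sel(b)].astype(np.float32); s-=cv2.remap(m,uv[:,0],uv[:,1],cv2.INTER_LINEAR).mean()
        return s/m.max()*1.0+.05*sum(((np.array(P)-P0)/prior)**2)
    best=min((minimize(cost,np.array(P0)+d,method="Nelder-Mead",options=dict(initial_simplex=np.array(P0)+d+np.vstack([np.zeros(4),np.diag([.004,.004,3,2])]))) for d in([0,0,0,0],[-.005,0,0,0],[.004,.004,2,0],[-.004,.004,-3,1])),key=lambda r:r.fun)
    return best.x,best.fun,cost(P0)
E
python3 - <<'E'
from fit import *
# angle a: 90=+y side,180=bottom,270=-y side ; front outline: -y side lower and +y lower; back outline: -y side
A=np.linspace(100,350,120)
sel=lambda b: (A>105)&(A<300) if not b else (A>170)&(A<310)
print("now",fit("s16",.2,[.627,-.0857,11.2,0],sel))
sel0=lambda b:(A>290) if not b else (A>225)
print("rack",fit("scene0",.069,[.447,-.311,0,0],sel0))
E
```

```text
now (array([ 0.6232, -0.0832, 10.6403,  1.0096]), np.float64(-0.881115351765366), np.float64(-0.6939778923988342))
rack (array([ 0.4504, -0.3132,  1.164 , -0.2986]), np.float64(-1.1587857694716506), np.float64(-0.8149291276931763))
```

Request:
drive_tool --pt "0 0.2 0.2 0 0" --pt "0 0.2 0.2 0 0" --pt "0 0 0 0 0" --pt "0 0 0 0 0" --pt "0 0 0 0 0" --pt "0 0 0 0 0"

```text
time: 35.3
eef_pos: [0.6317, -0.1063, 0.2122]
tcp_rot: [0.447, 0.548, -0.447, 0.548]
contact_force: [0.1, -0.3, -1.0]
opening: 0.102
```

```bash
python3 go.py 0.63 -0.107 0.2115 11.3; python3 - <<'E'
from fit import *
snap("scene","s17"); snap("top","t17"); A=np.linspace(100,350,120)
sel=lambda b: (A>105)&(A<300) if not b else (A>170)&(A<310)
for z in(.194,.2,.206): print(z,fit("s17",z,[.627,-.0857,11.2,0],sel))
# bystanders: change between first and last pictures round slicer, bowl, whisk
a=load("scene0")["frame"].astype(int); b=load("s17")["frame"].astype(int)
for n,(u,v,w,h) in dict(slicer=(258,262,30,50),bowl=(275,325,50,50),whisk=(262,168,50,42),brown=(238,204,30,30)).items(): print(n,np.abs(a-b)[v:v+h,u:u+w].mean().round(1))
E
```

```text
t 35.3 pos [ 0.6317 -0.1063  0.2122] jaw 11.5 turn 0.2 then shift cm [ 0.07 -0.18  0.03] F [ 0.1 -0.3 -1. ] open 0.102 q [-0.32  0.21  1.66 -0.    1.28 -0.53] tilt [-0.  0. -1.]
0.194 (array([ 0.6278, -0.0836, 10.4637,  0.7574]), np.float64(-0.8760690966341048), np.float64(-0.8327524662017822))
0.2 (array([ 0.6286, -0.085 , 10.4333,  0.7901]), np.float64(-0.88279184782301), np.float64(-0.845092236995697))
0.206 (array([ 0.6297, -0.0874, 10.5678,  0.7112]), np.float64(-0.8795167806558412), np.float64(-0.8134345412254333))
slicer 15.8
bowl 15.5
whisk 15.3
brown 24.8
```

```bash
python3 - <<'E'
from h import *
a=load("scene0")["frame"]; b=load("s17")["frame"]
G=lambda x:cv2.cvtColor(x,cv2.COLOR_RGB2GRAY)
for n,(u,v,w,h) in dict(slicer=(250,258,45,62),bowl=(270,320,60,62),whisk=(256,164,62,52)).items():
    r=cv2.matchTemplate(G(b)[v-6:v+h+6,u-6:u+w+6],G(a)[v:v+h,u:u+w],cv2.TM_CCOEFF_NORMED); k=cv2.minMaxLoc(r); print(n,round(k[1],3),np.array(k[3])-6)
from plant import sign_off
print(sign_off())
E
```

```text
slicer 0.996 [0 0]
bowl 0.995 [0 0]
whisk 0.995 [0 0]
the job is handed in; nothing more can be done
None
```

The job is handed in at 35.3 s of the 64 s allowed. The scoop is in the drawer and the drawer is shut. The grating disc is held still over the mat, toothed face to the lens.

**What went wrong on the way:** the first two grasps closed on nothing. The reported tool position was off by about 27 mm in height and 20 mm sideways. I found this by touching the mat with the shut fingers and comparing the camera pictures, then corrected for it.

**Last checks:**
- **Drawer:** the push met a firm stop at about 24 N. The handle had travelled about 0.172 m, and no teal of the scoop is visible any more.
- **Disc position:** an edge fit in the scene camera puts its centre at (0.629, -0.085). My target was (0.627 to 0.629, -0.086).
- **Disc height:** about 0.200 m. This comes from the lift distance; the image fit only weakly confirms it.
- **Disc angle:** the fit gives a yaw of 10.4°, against the mat's 11.2 to 11.5°, and about 0.8° of tilt.
- **Bystanders:** the slicing disc, bowl and whisk showed zero pixels of shift from the first picture.

**Disagreements:**
- The two cameras differ by about 4 mm on the mat's centre along x.
- Working the yaw from the rack instead gives about 12.8°. I left the angle between the two estimates.

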